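Load the tablet tray under the analyser's hold-down spring

TASK

Load the tablet tray into the analyser: put the closed fingertips on the tray's ribbed rubber thumb pad, press down hard and slide the tray along its track, under the hold-down leaf spring and into the slot, until its nose is fully home against the stop. Do not pinch or lift the tray, leave the jar, the beaker and the scoop alone, and finish with the hand clear of everything.

Things in the scene. Friction and masses are not known exactly. Their poses are not given: they have to be found in the camera images.
- analyser: Bench-top tablet analyser, fixed on the bench. Origin on the bench under its loading deck; x axis = feed direction (towards the slot), z up. Aluminium deck 123 mm wide, from x = -130 mm, top 40 mm above the bench. A beige hood (150 mm wide, top 74 mm above the bench) with the slot begins at x = +72 mm, the cabinet (230 mm wide, 160 mm high) at x = +152 mm
- stop (a point): Centre of the stop face inside the slot, axes as the analyser's, at its x = +85 mm, y = 0, 35 mm above the bench: the tray's nose is at this point when fully home. The track leading here is sunk in the deck: 83 mm wide, low-friction floor 30 mm above the bench, closed at the rear by a wall (inner face at x = -118 mm)
- nose (a point): Foremost point of the tray's rounded front edge, on its centre line, half-way up. Axes: x = towards the nose, z up. The tray is a loose grey plate 120 x 80 x 10 mm, 0.12 to 0.24 kg, with white tablets in pockets. It lies in the track with 1.5 mm play each side, its top flush with the deck, so no edge of it can be pushed. It starts 75 to 81 mm short of the stop
- pad (a point): Centre of the upper face of the ribbed black rubber thumb pad at the tray's rear end (40 mm along the tray x 66 mm across), 96 mm behind the nose, 40 mm above the bench, flush with the tray's top. Axes as the tray's. The rubber grips fingertips well (friction about 1, against about 0.25 on the smooth rest of the tray). Fully home, its centre is still 32 mm short of the spring's lip
- spring (a joint): Lift angle of the hold-down leaf spring, rad: 0 at rest, about 0.1 when it rides on the tray. It bears on the tray with 6 to 9 N in all. With the pad pressed by 18 N, sliding takes about 3 N at first, up to 10 N to get the nose under it, then 5 to 8 N until the stop. Pressed with under about 12 N the fingertips slip and the tray stays behind; 15 to 20 N is right
- spring_mid (a point): Point midway between the undersides of the spring's two knuckles, at x = +35 mm in the analyser's frame, 36.5 mm above the bench at rest. The spring is a forked steel leaf clamped on the hood's face above the slot; two tines 12 mm wide, 32 mm either side of the centre line, reach back over the track and end in upturned lips at x = +21 mm, 46 mm above the bench
- jar_mid (a point): Centre, half-way up, of an amber screw-cap jar, 52 mm across and 85 mm high, standing on the bench; to be left alone
- beaker_mid (a point): Centre, half-way up, of a small glass beaker, 54 mm across and 70 mm high, standing on the bench; to be left alone
- scoop: Steel lab scoop (spoon-shaped), 150 mm long, lying on the bench, origin under its middle, x axis along it; to be left alone
Things that resemble listed ones, but are neither listed nor needed, are in the scene too. Leave any pink look-alike of the part that bears nose alone.

How it is judged (in metres and radians):
On the way:
1. the tray's nose passes under the spring while the fingertips press on the tray (x of nose in the frame of stop between -0.045 and -0.004 m and value of joint spring above 0.05 rad and contact force between the fingers and tray above 5 N), for 0.1 s.
At the end, for the whole second after the job is handed in: The tray lies flat in the track, its nose within 4 mm of the stop, and the leaf spring rides on top of it; the hand is clear (x of nose in the frame of stop above -0.004 m and y of nose in the frame of stop between -0.004 and 0.004 m and z of nose in the frame of stop between -0.003 and 0.003 m and angle between nose's own z axis and vertical below 0.05 rad and value of joint spring above 0.05 rad); the robot touches nothing.
It fails at once if the tray is lifted or tipped out of its track (height (world z) of nose above 0.045 m or height (world z) of pad above 0.05 m or angle between pad's own z axis and vertical above 0.12 rad).
It fails at once if the jar is moved (distance of jar_mid from where it was at the start of the episode above 0.02 m).
It fails at once if the beaker is moved (distance of beaker_mid from where it was at the start of the episode above 0.02 m).
It fails at once if the scoop is moved (distance of scoop from where it was at the start of the episode above 0.02 m).
It also fails if it takes over 45 s, if anything falls off the work surface, if the arm or the gripper's body presses on something with over 40 N, if the wrist force passes 120 N, or if a joint passes its speed limit or range.

ROBOT

A 6-joint arm with a two-finger parallel gripper is mounted at the origin on the work surface. World frame = base frame: x ahead of the robot, y to its left, z up, the work surface at z = 0. Lengths are in mm, angles in rad, forces in N, time in s.
With the tool pointing down it reaches from about 275 to 1000 mm from the base axis. Payload 8.4 kg.
Tool frame: the origin (TCP) lies midway between the tips of the shut fingers; the grasp point (between the pads) lies 19 mm behind it; z points along the fingers, y is the direction in which the jaws open and shut (so a half turn about z gives the same grasp; the last joint's range is limited). The gripper opens to 85 mm and grips with 20 to 120 N. Pads are 22 mm wide; open, the fingers measure 114 mm over their backs; the gripper's body (76 mm by 85 mm) begins 54 mm behind the grasp point. The pads swing forward as they close: fully open they stand 13 mm farther back than shut.
Start: joints at [1.197, 0.353, 1.633, -0, 1.155, -0.002], TCP at [227.057, 582.3, 231.281] pointing down, gripper open.
Joint ranges: [-2.63, 2.63], [-0.92, 2.1], [0.06, 2.66], [-1.3, 4.44], [0, 2.69], [-3.02, 3.02]. Speed limits (rad/s): [2.22, 2.22, 2.79, 3.14, 3.14, 3.14].

INTERFACE

Orientations are given as [roll, pitch, yaw] about the fixed x, y, z axes, in that order (R = Rz(yaw) Ry(pitch) Rx(roll)).
In Python, from rig import * gives the robot as it stands.
- The arm moves only by the tool play_rows, never from a script. Its argument "moves" is a list of rows, each a list of 3 entries, a list of its own where there are three numbers: the shift along the tool's x, y, z in m, then the turn, a rotation vector about the tool's x, y, z in rad, then the opening in per cent of the stroke, from 0 (shut) to 100 (fully open). In form: [[[x, y, z], [rx, ry, rz], fingers], ...]. A call has 1 to 20 rows; each row shifts and turns the commanded pose from where the row before left it, along the tool's axes as they then stand; what a row does not reach is not made up. A row lasts 1/10 s, in which the tool goes at most 50 mm and 8.59 degrees, less where a joint would pass 70% of its speed; a pose out of reach is approached as far as the arm can. A call is refused whole if a number of a shift passes 0.05 or a number of a turn 0.15, either way. A call with a gripper value outside its range is refused whole. The fingers move at their own pace and stop on an object; "squeeze" is the grip in N (left out, the last holds). Time passes only in rows, so rows that do not move let the fingers close. It gives the time, the measured TCP pose, the force and the opening at its end, in the units of the state.
- sense(): the state, without advancing time (a new reading comes with each control period).
- grab_frame(name): name is "scene" or "top" or "wrist"; returns a dict with "pixels" (384x512x3 uint8, red, green, blue), "intrinsics" (3x3 intrinsics, pixels), "R" (3x3) and "t" (3): a world point X has camera coordinates R X + t. Camera axes: x right, y down, z forward; pixel columns grow to the right and rows downward; lengths in mm; the calibration is good to about 2 mm. A picture is of the moment at which its call begins. There is no depth.
- sign_off(): hands the job in, once; it reports no verdict.
The state is a dict: "clock": time; "qpos": joint angles; "qvel": joint speeds; "joint_efforts": joint torques, N m; "eef_pos": TCP position; "tcp_rot": TCP orientation; "contact_force": force on the tool from outside, world axes, zero at the start; "wrist_torque": the same for the moment, N m; "opening": opening from 0.0 (shut) to 1.0 (fully open).
Only numpy, scipy, OpenCV 4.12 (cv2) and the standard library are available. Lean on these libraries where they do the work, as an engineer would, in place of code of your own. Each camera call takes 0.05 s, during which the arm holds its last target. There are 200 camera calls.

## Working session

There is one attempt and no reset: what is moved stays moved. The work goes in short steps, Python scripts to look and compute and a tool call to move; the robot and the scene stay as the last step left them, time stands still between calls to the robot, and variables do not carry over. Pictures are saved under pics/ and viewed, about 8 in all and at most 12, crops included, and the job is handed in when it is done.

Besides the shell and the picture viewer there is one more tool, called as name([rows], argument=value, ...), one row to a line, values as JSON. play_rows: Moves the arm, as the interface text tells. Its arguments: {"type":"object","properties":{"moves":{"type":"array"},"squeeze":{"type":"number"}},"required":["moves"]}

```bash
mkdir -p pics; python3 - <<'E'
from rig import *
import cv2,numpy as np
s=sense();print(s)
for n in("scene","top"):
    f=grab_frame(n);cv2.imwrite(f"pics/{n}0.png",f["pixels"][:,:,::-1]);np.savez(f"{n}0.npz",**f)
    print(n,f["R"].round(3).tolist(),f["t"],f["intrinsics"].tolist())
a=[cv2.imread(f"pics/{n}0.png") for n in("scene","top")]
E
```

```text
{'clock': 0.0, 'qpos': array([ 1.19660699e+00,  3.53664056e-01,  1.63411488e+00,  3.39652736e-06,
        1.15517558e+00, -2.43718803e-03]), 'qvel': array([ 4.97510378e-04, -5.57899793e-05,  5.65316745e-04,  1.70033748e-03,
       -8.36719719e-04, -4.02983277e-04]), 'joint_efforts': array([-3.14116907e-03, -6.05254555e+01, -3.42043626e+01, -3.88328253e-04,
        9.87692998e-03,  6.63582938e-06]), 'eef_pos': array([226.88377499, 581.8739401 , 230.5599712 ]), 'tcp_rot': array([-3.14023080e+00, -6.42459315e-06,  2.76983913e+00]), 'contact_force': array([0.31773381, 0.01672492, 0.98815863]), 'wrist_torque': array([-0.00147065,  0.02364586, -0.00789088]), 'opening': 1.0036380259687385}
scene [[0.85, 0.526, -0.02], [0.328, -0.56, -0.761], [-0.411, 0.64, -0.649]] [-554.13294401  -18.76779652 1051.72049838] [[417.7591058289116, 0.0, 261.30110974909], [0.0, 417.7591058289116, 191.6648841360453], [0.0, 0.0, 1.0]]
top [[0.005, -0.999, 0.035], [-0.997, -0.008, -0.071], [0.072, -0.035, -0.997]] [169.35710406 552.40798632 797.70382307] [[440.9866852259187, 0.0, 258.63153994222074], [0.0, 440.9866852259187, 194.24068824335922], [0.0, 0.0, 1.0]]
```

View pics/top0.png

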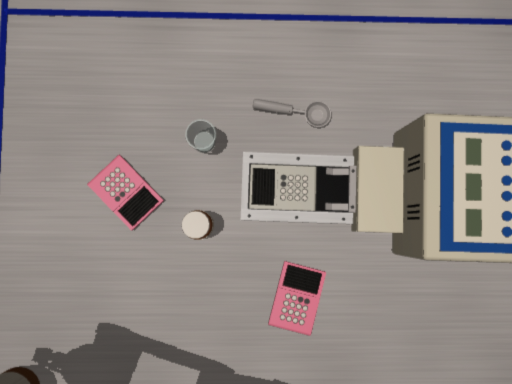

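View pics/scene0.png

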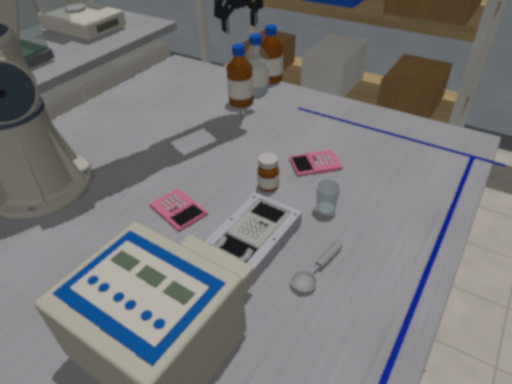

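Top view: the tray sits in the deck at about (243–356, 152–222), with its black pad at about (263,187). Feed is towards image right, the jar is at (197,225) and the beaker at (201,137). Next I'll measure the pad and deck.

```bash
cat > h.py <<'E'
import numpy as np,cv2
def ray(f,uv,z):
    K,R,t=f["intrinsics"],f["R"],f["t"]
    uv=np.atleast_2d(np.float64(uv)); d=np.c_[uv,np.ones(len(uv))]@np.linalg.inv(K).T@R
    c=-R.T@t
    return c+d*((z-c[2])/d[:,2])[:,None]
def comp(mask,lo):
    n,l,st,ce=cv2.connectedComponentsWithStats(mask.astype(np.uint8))
    return [(l==i,st[i],ce[i]) for i in range(1,n) if st[i,4]>=lo]
E
python3 - <<'E'
from h import *
f=dict(np.load("top0.npz"));im=f["pixels"];g=cv2.cvtColor(im,cv2.COLOR_RGB2GRAY)
crop=im[140:235,230:370];cv2.imwrite("pics/c1.png",cv2.resize(crop,None,fx=5.5,fy=5.5,interpolation=cv2.INTER_CUBIC)[:,:,::-1])
m=(g<60);m[:,:235]=0;m[:140]=0;m[235:]=0;m[:,370:]=0
for k,st,ce in comp(m,100):
    c,_=cv2.findContours(k.astype(np.uint8),0,2);r=cv2.minAreaRect(c[0]);b=cv2.boxPoints(r)
    print("dark",st,ce,r); print(ray(f,b,40).round(1).tolist(), ray(f,ce,40).round(1))
m=(g>150);m[:,:235]=0;m[:140]=0;m[235:]=0;m[:,357:]=0
for k,st,ce in comp(m,300):
    c,_=cv2.findContours(k.astype(np.uint8),0,2);b=cv2.boxPoints(cv2.minAreaRect(c[0]));print("deck",st,b.tolist(),ray(f,b,40).round(1).tolist())
E
```

```text
dark [ 316  167   33   44 1063] [330.39510818 188.62088429] ((332.0, 188.5), (43.0, 32.0), 90.0)
[[599.9, 70.2, 40.0], [600.5, 11.8, 40.0], [522.4, 12.5, 40.0], [522.0, 70.5, 40.0]] [[560.8  44.2  40. ]]
dark [252 168  23  37 749] [263.21361816 186.14419226] ((263.09503173828125, 186.12380981445312), (21.14309310913086, 35.49161911010742), 2.2906100749969482)
[[533.0, 185.9, 40.0], [597.0, 183.8, 40.0], [595.8, 145.7, 40.0], [531.8, 148.0, 40.0]] [[564.3 165.7  40. ]]
deck [ 235  151  120   84 5397] [[235.0, 151.0], [354.0, 151.0], [354.0, 234.0], [235.0, 234.0]] [[627.5, 216.9, 40.0], [629.9, 0.5, 40.0], [479.4, 2.0, 40.0], [478.4, 215.5, 40.0]]
```

View pics/c1.png

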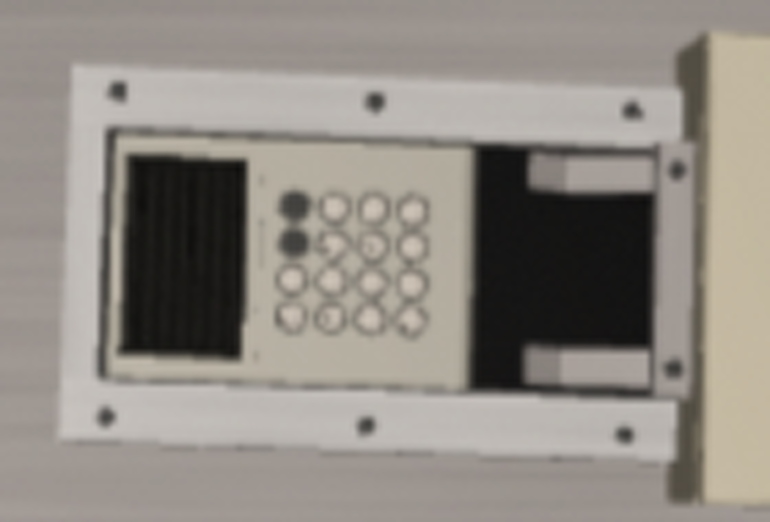

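Crop: the grey tray is in the track, the pad is at the left end, and the nose is at crop column ≈473. The spring lips are at ≈527 and the deck rear edge at ≈66. Next I'll work out the feed direction and check the surroundings.

```bash
python3 - <<'E'
from h import *
f=dict(np.load("top0.npz"));s=dict(np.load("scene0.npz"))
C=lambda p:(np.array(p)+.5)/5.5-.5+[230,140]
P=lambda p,z=40:ray(f,C(p),z)[:,:2]
scr=P([(118,91),(632,110),(106,416),(624,434),(375,101),(366,425)]);print("screws",scr.round(1).tolist())
edge=P([(72,65),(682,90),(60,438),(674,461)]);print("edges",edge.round(1).tolist())
tray=P([(115,135),(473,148),(103,380),(466,388)]);print("tray",tray.round(1).tolist())
pad=P([(127,155),(247,160),(120,354),(241,357)]);print("pad",pad.round(1).tolist(),pad.mean(0))
lip=P([(528,171),(524,365)],46);print("lips",lip)
for a in(scr,edge,tray,pad):
    for i in(0,2):d=a[i+1]-a[i];print(np.arctan2(d[1],d[0]).round(4),np.hypot(*d).round(1))
for a in (edge,tray,pad):
    d=a[2]-a[0];print("cross",(np.arctan2(d[1],d[0])+np.pi/2).round(4),np.hypot(*d).round(1))
for g in(f,s):
    for X in([227,582,231],[227,582,300],[564.5,166,40]):
        c=g["R"]@X+g["t"];u=g["intrinsics"]@(c/c[2]);print(u[:2].round())
print("bottle base scene",ray(s,(240,103),0))
E
```

```text
screws [[618.4, 187.9], [614.0, 18.0], [511.9, 191.1], [507.0, 21.6], [616.0, 103.3], [509.5, 106.3]]
edges [[626.9, 203.0], [620.8, 1.3], [504.7, 205.9], [498.3, 5.2]]
tray [[603.9, 188.8], [600.8, 70.9], [523.6, 192.1], [521.7, 73.5]]
pad [[597.3, 184.8], [596.1, 145.4], [532.1, 186.7], [531.4, 147.2]] [564.2027226  166.01696374]
lips [[592.56680007  53.85180594]
 [529.1263762   55.51183393]]
-1.5971 169.9
-1.5993 169.5
-1.6009 201.8
-1.6023 200.8
-1.5971 117.9
-1.5861 118.6
-1.6027 39.4
-1.5885 39.5
cross 4.6885 122.2
cross 4.6705 80.4
cross 4.6838 65.3
[-57. 433.]
[-98. 462.]
[263. 186.]
[240.  34.]
[239.   8.]
[267. 212.]
bottle base scene [[201.63136116 596.87800872   0.        ]]
```

play_rows([
  [[0, 0, 0], [0, 0, 0.123], 0],
  [[0, 0, 0], [0, 0, 0.123], 0],
  [[0, 0, 0], [0, 0, 0.123], 0],
  [[0, 0, 0], [0, 0, 0.123], 0],
  [[0, 0, 0], [0, 0, 0.123], 0],
  [[0, 0, 0], [0, 0, 0.123], 0],
  [[0, 0, 0], [0, 0, 0.123], 0],
  [[0, 0, 0], [0, 0, 0.123], 0],
  [[0, 0, 0], [0, 0, 0.122], 0],
  [[0, 0, 0], [0, 0, 0.122], 0],
  [[0, 0, 0], [0, 0, 0], 0],
], squeeze=40)

```text
clock: 1.2
eef_pos: [227.0, 582.1, 230.9]
tcp_rot: [-3.141, 0.001, 1.54]
contact_force: [-0.2, -0.7, -0.2]
opening: -0.001
```

play_rows([
  [[-0.029, 0.025, 0], [0, 0, 0], 0],
  [[-0.029, 0.025, 0], [0, 0, 0], 0],
  [[-0.029, 0.025, 0], [0, 0, 0], 0],
  [[-0.029, 0.025, 0], [0, 0, 0], 0],
  [[-0.029, 0.025, 0], [0, 0, 0], 0],
  [[-0.029, 0.025, 0], [0, 0, 0], 0],
  [[-0.029, 0.025, 0], [0, 0, 0], 0],
  [[-0.029, 0.025, 0], [0, 0, 0], 0],
  [[-0.029, 0.025, 0], [0, 0, 0], 0],
  [[-0.029, 0.025, 0], [0, 0, 0], 0],
  [[-0.029, 0.025, 0], [0, 0, 0], 0],
  [[-0.029, 0.025, 0], [0, 0, 0], 0],
  [[-0.029, 0.025, 0], [0, 0, 0], 0],
  [[-0.029, 0.024, 0], [0, 0, 0], 0],
  [[0, 0, 0], [0, 0, 0], 0],
])

```text
clock: 2.7
eef_pos: [566.4, 163.2, 231.1]
tcp_rot: [3.141, 0.001, 1.542]
contact_force: [0.2, 0.6, -0.3]
opening: -0.002
```

play_rows([
  [[0.003, -0.002, 0.02], [0, 0, 0], 0],
  [[0, 0, 0.025], [0, 0, 0], 0],
  [[0, 0, 0.025], [0, 0, 0], 0],
  [[0, 0, 0.025], [0, 0, 0], 0],
  [[0, 0, 0.025], [0, 0, 0], 0],
  [[0, 0, 0.025], [0, 0, 0], 0],
  [[0, 0, 0.015], [0, 0, 0], 0],
  [[0, 0, 0.005], [0, 0, 0], 0],
  [[0, 0, 0], [0, 0, 0], 0],
])

```text
clock: 3.6
eef_pos: [561.9, 169.6, 66.0]
tcp_rot: [-3.141, 0.0, 1.543]
contact_force: [1.2, -0.3, 0.4]
opening: 0.003
```

```bash
python3 - <<'E'
from rig import *
from h import *
s=sense();print(s["eef_pos"],s["contact_force"])
f=[grab_frame(n)for n in("wrist","top")]
c=cv2.resize(f[1]["pixels"][140:235,230:370],None,fx=5.5,fy=5.5,interpolation=2)
w=f[0]["pixels"]
o=np.zeros((384+262*0+384,512,3),np.uint8)
cv2.imwrite("pics/w1.png",np.hstack([cv2.resize(w,(400,300)),cv2.resize(c,(400,300))])[:,:,::-1])
E
```

```text
[561.90435143 169.62911438  66.03065132] [ 1.17977671 -0.26340217  0.38466166]
```

View pics/w1.png

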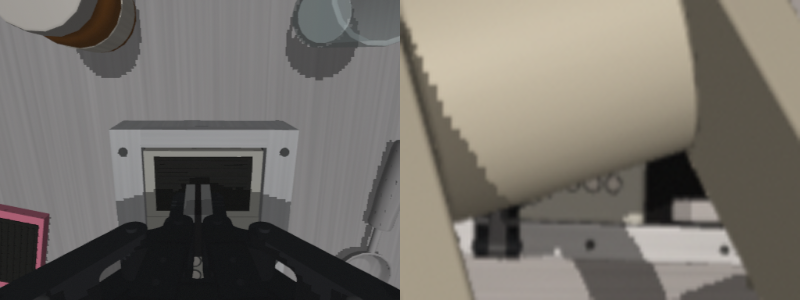

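Wrist view: the fingertips (≈(200,185) in the left half) hang over the pad, centred between the deck sides, with the jar and beaker well off to the rear. Next I'll descend to contact in steps.

play_rows([
  [[-0.003, 0.002, 0.008], [0, 0, 0], 0],
  [[0, 0, 0.008], [0, 0, 0], 0],
  [[0, 0, 0.006], [0, 0, 0], 0],
  [[0, 0, 0.002], [0, 0, 0], 0],
  [[0, 0, 0], [0, 0, 0], 0],
])

```text
clock: 4.2
eef_pos: [563.8, 166.3, 41.8]
tcp_rot: [-3.141, 0.0, 1.542]
contact_force: [0.0, -1.1, -0.2]
opening: 0.004
```

play_rows([
  [[0, 0, 0.001], [0, 0, 0], 0],
  [[0, 0, 0.001], [0, 0, 0], 0],
  [[0, 0, 0], [0, 0, 0], 0],
  [[0, 0, 0], [0, 0, 0], 0],
])

```text
clock: 4.6
eef_pos: [564.2, 166.4, 40.4]
tcp_rot: [3.141, -0.0, 1.542]
contact_force: [-0.0, -1.0, 0.1]
opening: -0.003
```

play_rows([
  [[0, 0, 0.001], [0, 0, 0], 0],
  [[0, 0, 0.001], [0, 0, 0], 0],
  [[0, 0, 0], [0, 0, 0], 0],
  [[0, 0, 0], [0, 0, 0], 0],
])

```text
clock: 5.0
eef_pos: [565.4, 166.7, 40.0]
tcp_rot: [3.139, -0.001, 1.542]
contact_force: [-2.2, -0.7, 15.5]
opening: -0.003
```

play_rows([
  [[0, 0, 0.001], [0, 0, 0], 0],
  [[0, 0, 0], [0, 0, 0], 0],
  [[0, 0, 0], [0, 0, 0], 0],
])

```text
clock: 5.3
eef_pos: [566.0, 166.9, 40.0]
tcp_rot: [3.138, -0.001, 1.542]
contact_force: [-3.3, -0.6, 23.5]
opening: -0.002
```

play_rows([
  [[-0.002, 0, -0.0004], [0, 0, 0], 0],
  [[-0.002, 0, 0], [0, 0, 0], 0],
  [[-0.002, 0, 0], [0, 0, 0], 0],
  [[-0.002, 0, 0], [0, 0, 0], 0],
  [[-0.002, 0, 0], [0, 0, 0], 0],
  [[0, 0, 0], [0, 0, 0], 0],
])

```text
clock: 5.9
eef_pos: [565.9, 157.3, 40.0]
tcp_rot: [3.137, -0.002, 1.541]
contact_force: [-3.0, 1.9, 17.5]
opening: -0.0
```

play_rows([
  [[-0.002, 0, 0.0001], [0, 0, 0], 0],
  [[-0.002, 0, 0], [0, 0, 0], 0],
  [[-0.002, 0, 0], [0, 0, 0], 0],
  [[-0.002, 0, 0], [0, 0, 0], 0],
  [[-0.002, 0, 0], [0, 0, 0], 0],
  [[0, 0, 0], [0, 0, 0], 0],
])

```text
clock: 6.5
eef_pos: [565.6, 147.4, 40.0]
tcp_rot: [3.137, -0.002, 1.541]
contact_force: [-2.3, 3.0, 18.9]
opening: 0.004
```

```bash
python3 - <<'E'
from rig import *
from h import *
w=grab_frame("wrist");s=grab_frame("scene")["pixels"][190:290,190:320]
cv2.imwrite("pics/w2.png",np.hstack([cv2.resize(w["pixels"],(400,300)),cv2.resize(s,(390,300),interpolation=2)])[:,:,::-1]);print(sense()["contact_force"])
E
```

```text
[-1.74688479  2.87252276 19.48205909]
```

View pics/w2.png

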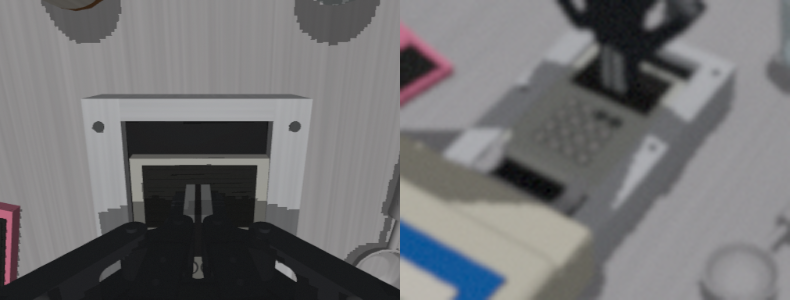

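The tray follows: an open track gap has appeared behind it, and the fingertips are still centred on the pad. Sliding on.

play_rows([
  [[-0.002, 0, 0], [0, 0, 0], 0],
  [[-0.002, 0, 0], [0, 0, 0], 0],
  [[-0.002, 0, 0], [0, 0, 0], 0],
  [[-0.002, 0, 0], [0, 0, 0], 0],
  [[-0.002, 0, 0], [0, 0, 0], 0],
  [[0, 0, 0], [0, 0, 0], 0],
])

```text
clock: 7.2
eef_pos: [565.3, 138.0, 40.0]
tcp_rot: [3.137, -0.003, 1.541]
contact_force: [-2.4, 7.3, 18.6]
opening: 0.001
```

play_rows([
  [[-0.002, 0, 0], [0, 0, 0], 0],
  [[-0.002, 0, 0], [0, 0, 0], 0],
  [[-0.002, 0, 0], [0, 0, 0], 0],
  [[-0.002, 0, 0], [0, 0, 0], 0],
  [[-0.002, 0, 0], [0, 0, 0], 0],
  [[0, 0, 0], [0, 0, 0], 0],
])

```text
clock: 7.8
eef_pos: [565.0, 127.9, 40.0]
tcp_rot: [3.137, -0.003, 1.541]
contact_force: [-3.0, 6.9, 19.9]
opening: -0.002
```

play_rows([
  [[-0.002, 0, 0], [0, 0, 0], 0],
  [[-0.002, 0, 0], [0, 0, 0], 0],
  [[-0.002, 0, 0], [0, 0, 0], 0],
  [[-0.002, 0, 0], [0, 0, 0], 0],
  [[-0.002, 0, 0], [0, 0, 0], 0],
  [[0, 0, 0], [0, 0, 0], 0],
])

```text
clock: 8.4
eef_pos: [564.7, 117.8, 40.0]
tcp_rot: [3.137, -0.002, 1.541]
contact_force: [-3.7, 5.4, 20.5]
opening: -0.001
```

play_rows([
  [[-0.002, 0, 0], [0, 0, 0], 0],
  [[-0.002, 0, 0], [0, 0, 0], 0],
  [[-0.002, 0, 0], [0, 0, 0], 0],
  [[-0.002, 0, 0], [0, 0, 0], 0],
  [[-0.002, 0, 0], [0, 0, 0], 0],
  [[0, 0, 0], [0, 0, 0], 0],
])

```text
clock: 9.0
eef_pos: [564.5, 107.7, 40.0]
tcp_rot: [3.137, -0.002, 1.541]
contact_force: [-3.2, 4.9, 19.6]
opening: 0.0
```

play_rows([
  [[-0.002, 0, 0], [0, 0, 0], 0],
  [[-0.002, 0, 0], [0, 0, 0], 0],
  [[-0.002, 0, 0], [0, 0, 0], 0],
  [[-0.002, 0, 0], [0, 0, 0], 0],
  [[-0.002, 0, 0], [0, 0, 0], 0],
  [[0, 0, 0], [0, 0, 0], 0],
])

```text
clock: 9.6
eef_pos: [564.2, 97.7, 40.0]
tcp_rot: [3.137, -0.002, 1.541]
contact_force: [-3.4, 6.5, 19.7]
opening: -0.002
```

play_rows([
  [[-0.0015, 0, 0], [0, 0, 0], 0],
  [[-0.0015, 0, 0], [0, 0, 0], 0],
  [[-0.001, 0, 0], [0, 0, 0], 0],
  [[-0.001, 0, 0], [0, 0, 0], 0],
  [[-0.001, 0, 0], [0, 0, 0], 0],
  [[0, 0, 0], [0, 0, 0], 0],
])

```text
clock: 10.2
eef_pos: [564.0, 91.8, 40.0]
tcp_rot: [3.137, -0.002, 1.541]
contact_force: [-3.4, 6.7, 21.5]
opening: -0.0
```

play_rows([
  [[-0.001, 0, 0], [0, 0, 0], 0],
  [[-0.001, 0, 0], [0, 0, 0], 0],
  [[0, 0, 0], [0, 0, 0], 0],
])

```text
clock: 10.5
eef_pos: [563.9, 89.8, 40.0]
tcp_rot: [3.137, -0.002, 1.541]
contact_force: [-3.5, 6.2, 21.6]
opening: -0.001
```

play_rows([
  [[-0.001, 0, 0], [0, 0, 0], 0],
  [[-0.001, 0, 0], [0, 0, 0], 0],
  [[0, 0, 0], [0, 0, 0], 0],
])

```text
clock: 10.8
eef_pos: [563.9, 87.8, 40.0]
tcp_rot: [3.137, -0.002, 1.541]
contact_force: [-3.0, 6.6, 21.0]
opening: -0.0
```

play_rows([
  [[-0.001, 0, 0], [0, 0, 0], 0],
  [[-0.001, 0, 0], [0, 0, 0], 0],
  [[0, 0, 0], [0, 0, 0], 0],
])

```text
clock: 11.1
eef_pos: [563.8, 85.9, 40.0]
tcp_rot: [3.137, -0.002, 1.541]
contact_force: [-3.5, 8.2, 20.4]
opening: -0.001
```

play_rows([
  [[-0.001, 0, 0], [0, 0, 0], 0],
  [[-0.0005, 0, 0], [0, 0, 0], 0],
  [[0, 0, 0], [0, 0, 0], 0],
])

```text
clock: 11.4
eef_pos: [563.8, 85.7, 40.0]
tcp_rot: [3.137, -0.004, 1.54]
contact_force: [-3.7, 16.1, 19.7]
opening: -0.003
```

The force rose to 16 N and motion ceased after 81 mm of travel, so the tray is against the stop. Lifting straight off.

play_rows([
  [[0, 0, -0.003], [0, 0, 0], 0],
  [[0, 0, -0.005], [0, 0, 0], 0],
  [[0, 0, -0.02], [0, 0, 0], 0],
  [[0, 0, -0.03], [0, 0, 0], 0],
  [[0, 0, -0.03], [0, 0, 0], 0],
  [[0, 0, -0.03], [0, 0, 0], 0],
  [[0, 0, -0.03], [0, 0, 0], 0],
  [[0, 0, -0.03], [0, 0, 0], 0],
  [[0.03, -0.03, 0], [0, 0, 0], 0],
  [[0.03, -0.03, 0], [0, 0, 0], 0],
  [[0.03, -0.03, 0], [0, 0, 0], 0],
  [[0.03, -0.03, 0], [0, 0, 0], 0],
  [[0.03, -0.03, 0], [0, 0, 0], 0],
  [[0.03, -0.03, 0], [0, 0, 0], 0],
  [[0, 0, 0], [0, 0, 0], 0],
  [[0, 0, 0], [0, 0, 0], 0],
])

```text
clock: 13.0
eef_pos: [386.6, 268.3, 215.7]
tcp_rot: [3.141, 0.0, 1.544]
contact_force: [-0.2, -0.0, 1.0]
opening: -0.002
```

```bash
python3 - <<'E'
from rig import *
from h import *
f=grab_frame("top");s=sense();print(s["clock"],s["eef_pos"],s["contact_force"])
np.savez("top1.npz",**f);im=f["pixels"];g=cv2.cvtColor(im,cv2.COLOR_RGB2GRAY)
cv2.imwrite("pics/c2.png",cv2.resize(im[140:235,230:370],None,fx=5.5,fy=5.5,interpolation=2)[:,:,::-1])
E
```

```text
13.05 [387.21866719 267.7397558  215.65925735] [0.28712215 0.18968918 0.45809991]
```

View pics/c2.png

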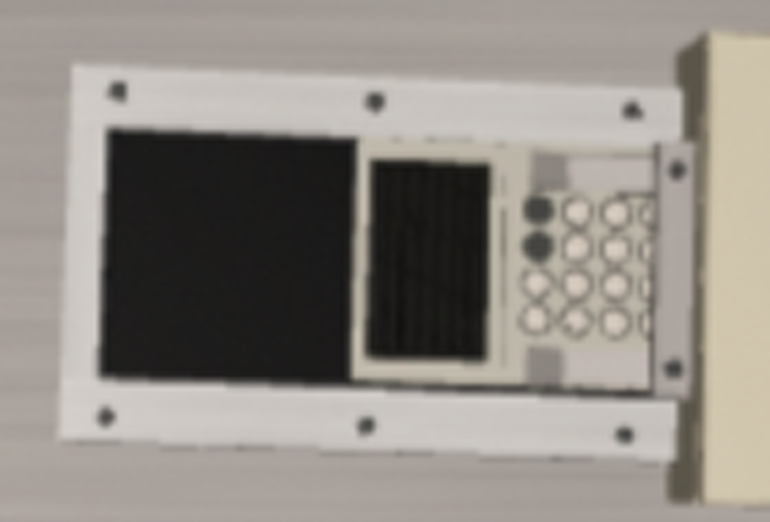

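The crop shows the tray's rear edge at column ≈355, about 95 mm from the deck's rear edge, so its nose is at about +85 mm (home). The spring tines lie over the tray and the hand is clear.

```bash
python3 - <<'E'
from h import *
a=np.load("top0.npz")["pixels"].astype(int);f=dict(np.load("top1.npz"));b=f["pixels"].astype(int)
d=abs(a-b).max(2)
for n,(r0,r1,c0,c1) in dict(jar=(208,242,178,215),beaker=(118,156,182,220),scoop=(95,130,250,335)).items():print(n,np.percentile(d[r0:r1,c0:c1],[50,95]))
P=ray(f,(np.array([(372,160),(490,163),(365,357),(487,360)])+.5)/5.5-.5+[230,140],40)[:,:2];print(P.mean(0))
from rig import *
print(sign_off())
E
```

```text
jar [12. 14.]
beaker [11. 12.]
scoop [11. 12.]
[563.73423273  85.68614413]
the job is handed in; nothing more can be done
None
```

The tray is loaded and the job is handed in; `sign_off()` gave no verdict. With the closed fingertips on the thumb pad, I pressed with about 18–22 N, slightly over the suggested 20 N at times. I slid the tray about 81 mm under the spring until the push force jumped from about 7 N to 16 N and it stopped moving.

**Last checks:**
- **Tray position:** the final top picture puts the pad centre at (563.7, 85.7) mm, 80.3 mm from its start. The rear edge is about 95 mm from the deck's rear edge, which puts the nose at about +85 mm, fully home within roughly 2 mm.
- **Spring and tray:** the spring tines lie over the tray, which looks straight in the track. I judged the spring from the top picture only; its lift angle was not measured.
- **Hand:** it is about 215 mm above the bench, away from the tray, with about 0 N on the tool. The clock was at about 13 s of the 45 s allowed.
- **Jar, beaker and scoop:** their picture areas differ from the start only by a uniform brightness shift, so none of them moved.

No check failed or disagreed. The 81 mm slide is at the top of the stated 75–81 mm range.

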